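Tip a vent cup mouth-down and slide its rim home on the gauge plate

ROBOT

A 6-joint arm with a two-finger parallel gripper is mounted at the origin on the work surface. World frame = base frame: x ahead of the robot, y to its left, z up, the work surface at z = 0. Lengths are in m, angles in rad, forces in N, time in s.
With the tool pointing down it reaches from about 0.425 to 0.95 m from the base axis. Payload 14.7 kg.
Tool frame: the origin (TCP) lies on the centre line of the jaws, within the pads' length; the fingertips stand 25 mm ahead of it and the grasp point (between the pads) lies 6 mm ahead of it; y points along the fingers, x is the direction in which the jaws open and shut, and the axes are right-handed (so a half turn about y gives the same grasp; the last joint's range is limited). The gripper opens to 85 mm and grips with 20 to 120 N. Pads are 22 mm wide; open, the fingers measure 114 mm over their backs; the gripper's body (76 mm by 85 mm) begins 54 mm behind the grasp point. The pads swing forward as they close: fully open they stand 13 mm farther back than shut.
Start: joints at [1.246, 0.48, 1.596, -0, 1.065, -0.047], TCP at [0.178, 0.625, 0.256] pointing down, gripper open.
Joint ranges: [-2.75, 2.75], [-0.82, 2.05], [0.23, 2.67], [-1.56, 4.7], [0.09, 2.69], [-2.92, 2.92]. Speed limits (rad/s): [1.89, 1.89, 2.39, 3.01, 3.01, 3.01].

INTERFACE

Orientations are given as a unit quaternion [w, x, y, z].
In Python, from plant import ctrl gives the robot as it stands. The module is installed in compiled form; this text tells all that it offers. Calls block until the motion is done:
- ctrl.reach(position, orientation): joint-space move of the TCP to a pose.
- ctrl.move_l(position, frame=None, vel=0.15): straight line of the TCP; frame=None keeps the orientation; vel is the mean speed in m/s.
- ctrl.move_j(angles): joint-space move.
- ctrl.gripper_to(opening, force=None): finger opening in m; force is the grip in N (None keeps the last); returns when the fingers have stopped.
- ctrl.pause(seconds).
- ctrl.ik(position, orientation): joint angles nearest the present ones, or None.
- ctrl.observe(): the state.
- ctrl.capture(name): name is "scene" or "side" or "wrist"; returns a dict with "frame" (420x560x3 uint8, red, green, blue), "K" (3x3 intrinsics, pixels), "position" and "attitude" of the camera in the world. Camera axes: x right, y down, z forward; pixel columns grow to the right and rows downward; lengths in m; the calibration is good to about 2 mm. The wrist camera is an equidistant fisheye: a pixel r from the principal point sees the ray r / f radians off the axis. A picture is of the moment at which its call begins. There is no depth.
A pose or a line that the arm cannot do raises ctrl.MotionError and nothing moves.
- ctrl.job_done(): hands the job in, once; it reports no verdict.
Trained networks look in a picture, given as the dict that the camera call returned (one of the last four; its "shot" number tells which), for a name from the list of things; names that differ only in an ending like _2 or _b are one class to them, and where a whole thing is asked for, a point or a joint stands for the part that bears it (a point fixed in the world has none). Each returns a list of dicts, best first, with "p" (0 to 1); they miss things now and then, are a little off and sometimes report something else, mostly with a low value. They report only what shows in the picture. A call takes as long as a camera call. They do not tell look-alikes from the thing itself.
- ctrl.spot_in(picture, query): "location" ([x, y, z] in m, in the coordinates of the camera as it stood for that picture, good to about 4 mm: the middle of the surface that is visible of it).
- ctrl.outline_of(picture, query): "pixels" (420x560 bool, what is visible of it).
The state is a dict: "time_s": time; "joints": joint angles; "joint_velocities": joint speeds; "joint_efforts": joint torques, N m; "tool_pos": TCP position; "eef_rot": TCP orientation; "wrist_force": force on the tool from outside, world axes, zero at the start; "moment": the same for the moment, N m; "finger_gap": finger opening in m.
Only numpy, scipy, OpenCV 4.12 (cv2) and the standard library are available. Lean on these libraries where they do the work, as an engineer would, in place of code of your own. Each camera call takes 0.05 s, during which the arm holds its last target. There are 200 camera calls.

TASK

The square metal vent cup stands mouth-up on the teak shelf. Tip it over so that it stands mouth-down on the shelf short of the aluminium gauge plate (the low cleat is there to stop its foot from sliding away), then, without lifting it, slide it so that its whole ground rim lies on the gauge plate with one side flush against the brass rail. Leave it standing there, and leave the carriage and the other things on the shelf where they are.

Things in the scene. Friction and masses are not known exactly. Their poses are not given: they have to be found in the camera images.
- cup_mid (a point): Square open cast-aluminium vent cup, painted grey, about 0.55 kg: outside 105 x 105 mm, 85 mm tall, straight walls 5 mm thick, starting mouth-up on the -y side of the cleat, turned up to 0.3 rad from square. This point is its centre, half-way up, near its centre of mass. Its z axis points from bottom to mouth, x and y are square to the walls.
- cup_rim (a point): Centre of the cup's mouth, in the plane of its rim, 85 mm from the bottom; axes as the cup's. The top 12 mm of the wall is thickened inwards to a flat rim 12 mm wide (opening 81 x 81 mm). Pushed high up towards the cleat, the cup tips over the cleat onto its side, mouth towards the gauge plate; pushed again high on its bottom, it goes over its rim onto its mouth.
- shelf: Fixed teak board 20 mm thick on the table (top face 20 mm above the table). Origin on the table under the board; in its own frame it spans x -190 to 240 and y -370 to 370 mm. Its x axis points away from the robot, y along the shelf to the robot's left; it may be turned up to 0.12 rad.
- seat (a point): Middle of the cup's place: point on the gauge plate's top, 52.5 mm from the brass rail's face (half the cup's width); axes as the shelf's, at shelf x 52.5, y 200 mm. The aluminium gauge plate is 170 x 170 mm, inlaid flush with the shelf's top (no step), from shelf x -65 to 105 and y 115 to 285 mm.
- rail (a point): Point at the foot of the brass rail's face that looks towards the robot, level with the plate's middle; axes as the shelf's. The rail is a fixed bar along y, 14 mm wide and 22 mm high above the shelf, its face at shelf x = 105 mm, from shelf y 30 to 360 mm.
- cleat (a point): Point on the shelf's top at the foot of the cleat's -y face, at shelf x = 0, y = -110 mm; axes as the shelf's. The cleat is a fixed strip of dark wood, 12 mm wide and 6 mm high, along x from shelf x -110 to 90 mm.
- carriage_mid (a point): Small steel carriage, 40 x 50 x 14 mm with an 18 mm knob, riding on top of the brass rail beyond the gauge plate (+y end); this point is its middle. Leave it.
- ring_mid (a point): Blue nylon spacer ring, 72 mm across, 16 mm high, lying on the front strip of the shelf (its centre). Leave it.
- pin_mid (a point): Stainless latch pin, 112 mm long, 26 mm over its collars, lying on the front strip of the shelf (its centre). Leave it.
- hook_mid (a point): Corroded flat hook latch, about 135 mm long and 8 mm thick, lying on the front strip of the shelf (middle of its shank). Leave it.
- tin_mid (a point): Round steel tin, 72 mm across, 75 mm high, open at the top, at the back of the shelf (its centre). Leave it.
- jar_mid (a point): Amber glass jar, 60 mm across, 90 mm high, at the back of the shelf (its centre). Leave it.
- spanner_grip (a point): Steel spanner, 170 mm long, lying behind the brass rail (a point on its handle). Leave it.
Not all that is in view belongs to the job. What is shaped like the part that bears cup_mid but turquoise is not meant.

How it is judged:
By the outcome, as a careful person would: the job done as asked, in the order asked, and still so for the second after the job is handed in, with the robot touching nothing.
It also fails if it takes over 70 s, if anything falls off the work surface, if the arm or the gripper's body presses on something with over 40 N, if the wrist force passes 120 N, or if a joint passes its speed limit or range.

## Working session

There is one attempt and no reset: what is moved stays moved. The work goes in short steps, each a Python script; the robot and the scene stay as the last script left them, time stands still between calls to the robot, and variables do not carry over. Pictures are saved under pics/ and viewed, about 8 in all and at most 12, crops included, and the job is handed in when it is done.

```bash
mkdir -p pics
cat > h.py <<'E'
import numpy as np, cv2
from plant import ctrl
from scipy.spatial.transform import Rotation as R
def rot(q): return R.from_quat([q[1],q[2],q[3],q[0]]).as_matrix()
def quat(M):
    q=R.from_matrix(M).as_quat(); return [q[3],q[0],q[1],q[2]]
def att(p):
    a=np.array(p["attitude"],float); return a if a.shape==(3,3) else rot(a)
def save(p,n): cv2.imwrite("pics/"+n+".png",cv2.cvtColor(p["frame"],cv2.COLOR_RGB2BGR))
def world(p,l): return att(p)@np.array(l)+np.array(p["position"])
def plane(p,uv,z):
    K=np.array(p["K"]); d=att(p)@np.linalg.inv(K)@np.array([uv[0],uv[1],1.0]); c=np.array(p["position"])
    return c+d*(z-c[2])/d[2]
def proj(p,w):
    v=np.array(p["K"])@(att(p).T@(np.array(w)-np.array(p["position"]))); return v[:2]/v[2]
E
python3 - <<'E'
from h import *
for n in ["scene","side"]:
    p=ctrl.capture(n); save(p,n+"0")
    print(n,np.round(p["position"],3),np.round(att(p),2).tolist(),np.round(p["K"],0).tolist())
    for q in ["cup_mid","cup_rim","seat","rail","cleat","carriage_mid","ring_mid","pin_mid","hook_mid","tin_mid","jar_mid","spanner_grip","shelf"]:
        print(q,[(round(d["p"],2),np.round(world(p,d["location"]),3).tolist(),proj(p,world(p,d["location"])).astype(int).tolist()) for d in ctrl.spot_in(p,q)[:3]])
s=ctrl.observe();print(s["time_s"],s["tool_pos"],s["eef_rot"])
E
```

```text
scene [ 1.401 -0.24   0.906] [[0.24, 0.64, -0.73], [0.97, -0.17, 0.17], [-0.02, -0.75, -0.66]] [[422.0, 0.0, 278.0], [0.0, 422.0, 207.0], [0.0, 0.0, 1.0]]
cup_mid [(0.88, [0.594, -0.193, 0.074], [230, 244]), (0.74, [0.342, -0.48, 0.054], [125, 209]), (0.67, [0.24, -0.302, 0.054], [181, 180])]
cup_rim [(0.9, [0.244, -0.3, 0.059], [182, 179]), (0.83, [0.344, -0.479, 0.057], [125, 209]), (0.32, [0.634, 0.048, 0.017], [318, 252])]
seat [(0.81, [0.636, 0.043, 0.018], [316, 253]), (0.53, [0.716, 0.345, 0.058], [431, 243])]
rail [(0.84, [0.637, 0.046, 0.022], [317, 252]), (0.54, [0.592, -0.194, 0.076], [229, 243])]
cleat [(0.86, [0.635, 0.046, 0.019], [317, 252])]
carriage_mid [(0.61, [0.715, 0.343, 0.053], [430, 244]), (0.29, [0.425, 0.296, 0.024], [370, 191])]
ring_mid [(0.54, [0.425, 0.058, 0.036], [301, 200])]
pin_mid [(0.56, [0.395, -0.117, 0.038], [245, 203])]
hook_mid [(0.83, [0.427, 0.298, 0.023], [371, 191])]
tin_mid [(0.71, [0.718, -0.231, 0.069], [223, 283])]
jar_mid [(0.7, [0.757, -0.066, 0.084], [290, 278])]
spanner_grip [(0.56, [0.76, 0.166, 0.026], [375, 275]), (0.21, [0.593,
[... 648 characters left out ...]
19]), (0.65, [0.419, 0.295, 0.028], [186, 167]), (0.41, [0.39, -0.125, 0.04], [260, 261])]
cleat [(0.89, [0.545, -0.047, 0.015], [288, 218])]
carriage_mid [(0.64, [0.694, 0.338, 0.054], [250, 119])]
ring_mid [(0.82, [0.415, 0.047, 0.037], [230, 215])]
pin_mid [(0.58, [0.389, -0.123, 0.039], [259, 261])]
hook_mid [(0.86, [0.414, 0.295, 0.023], [185, 169]), (0.67, [0.695, 0.338, 0.054], [250, 118])]
tin_mid [(0.75, [0.721, -0.225, 0.067], [382, 214])]
jar_mid [(0.65, [0.726, -0.075, 0.082], [344, 178])]
spanner_grip [(0.61, [0.76, 0.163, 0.026], [298, 144])]
shelf [(0.8, [0.541, -0.045, 0.02], [286, 217])]
1.4 [0.17823646 0.62506938 0.25627388] [-0.56441623  0.56442498  0.42592297 -0.42596759]
```

View pics/scene0.png

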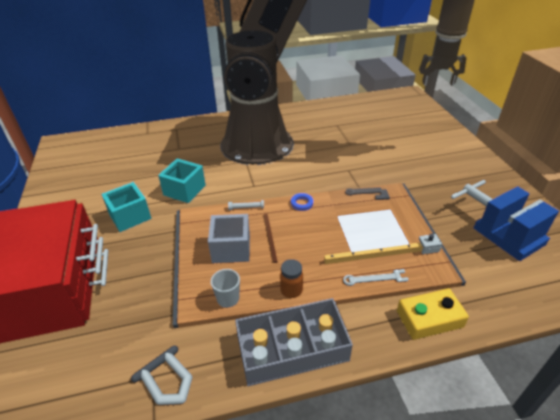

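View pics/side0.png

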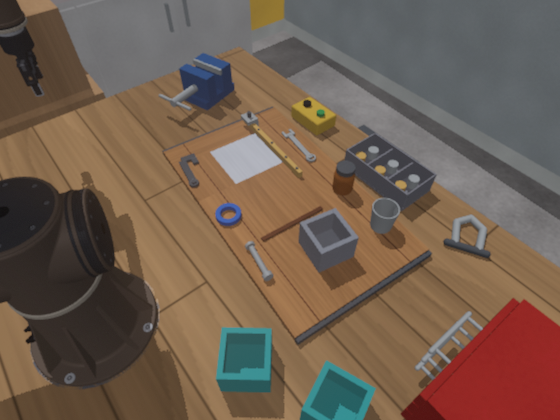

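```bash
cat >> h.py <<'E'
from scipy.optimize import minimize
import itertools
def box(x0,x1,y0,y1,z0,z1): return np.array(list(itertools.product((x0,x1),(y0,y1),(z0,z1))))
CUP=box(-.0525,.0525,-.0525,.0525,0,.085)   # upright, bottom at local z=0
def xf(pts,s,z): 
    c,n=np.cos(s[2]),np.sin(s[2]); return pts@np.array([[c,n,0],[-n,c,0],[0,0,1]])+[s[0],s[1],z]
def hullmask(p,W):
    m=np.zeros((840,1120),np.uint8); uv=np.array([proj(p,w) for w in W])*2+.5
    h=cv2.convexHull(uv.astype(np.float32)); cv2.fillConvexPoly(m,np.round(h*16).astype(np.int32),1,shift=4); return m
def fit(pts,pm,s0,z):
    big=[(p,cv2.resize(m.astype(np.uint8),(1120,840),interpolation=cv2.INTER_NEAREST)) for p,m in pm]
    def f(s):
        e=0
        for p,m in big:
            h=hullmask(p,xf(pts,s,z)); e+=1-(h&m).sum()/max(1,(h|m).sum())
        return e
    sx=np.array([s0]+[np.array(s0)+d for d in ([.02,0,0],[0,.02,0],[0,0,.15])])
    r=minimize(f,s0,method="Nelder-Mead",options=dict(initial_simplex=sx,xatol=2e-4,fatol=1e-4,maxiter=300))
    return r.x,r.fun
def cupmask(p,near):
    best=None
    for d in ctrl.outline_of(p,"cup_mid"):
        m=d["pixels"]; ys,xs=np.nonzero(m)
        if len(xs)<50: continue
        e=np.hypot(*(np.array([xs.mean(),ys.mean()])-proj(p,near)))
        if best is None or e<best[0]: best=(e,m)
    return best[1]
E
python3 - <<'E'
from h import *
pm=[];pp=[]
for n,near in (("scene",0),("side",0)):
    p=ctrl.capture(n); m=cupmask(p,[.575,-.19,.06]); pm.append((p,m)); print(n,m.sum())
    hsv=cv2.cvtColor(p["frame"],cv2.COLOR_RGB2HSV); w=((hsv[...,1]<40)&(hsv[...,2]>150)).astype(np.uint8)
    k,l,st,c=cv2.connectedComponentsWithStats(w); u=proj(p,[.62,.2,.02]).astype(int); i=l[u[1],u[0]]
    print("plate",st[i],u); pp.append((p,l==i))
print("cup both",fit(CUP,pm,[.575,-.19,0.],.02)); 
for a in pm: print("cup",fit(CUP,[a],[.575,-.19,0.],.02))
PL=box(-.085,.085,-.085,.085,0,0)
for a in (pp[1:],pp): 
    s,e=fit(PL,a,[.6,.2,0.],.02); c,n=np.cos(s[2]),np.sin(s[2]); R2=np.array([[c,-n],[n,c]])
    o=s[:2]-R2@[.02,.2]; print("plate",s,e,"shelf org",o)
    O=lambda x,y,z=.02:[*(o+R2@[x,y]),z]
# overlay check
im=[]
for (p,m) in pm:
    f=p["frame"].copy()
    for B,z in ((CUP,0),):
        W=xf(B,fit(CUP,pm,[.575,-.19,0.],.02)[0],.02)
        cv2.polylines(f,[cv2.convexHull(np.array([proj(p,w) for w in W]).astype(np.float32)).astype(np.int32)],True,(0,255,0))
    for q in ([(-.065,.115),(.105,.115),(.105,.285),(-.065,.285)],[(-.11,-.11),(.09,-.11),(.09,-.098),(-.11,-.098)],[(-.19,-.37),(.24,-.37),(.24,.37),(-.19,.37)],[(.105,.03),(.105,.36),(.119,.36),(.119,.03)]):
        cv2.polylines(f,[np.array([proj(p,O(*a)) for a in q]).round().astype(np.int32)],True,(255,0,255))
    im.append(f[100:380,130:530])
cv2.imwrite("pics/ov.png",cv2.cvtColor(np.hstack(im),cv2.COLOR_RGB2BGR))
E
```

```text
scene 1926
plate [ 338  210   71   42 2085] [366 238]
side 2455
plate [ 210  134   72   50 1963] [257 158]
cup both (array([ 0.55432911, -0.19005519, -0.19868178]), np.float64(0.10033082771404467))
cup (array([ 0.55474957, -0.18976946, -0.21367462]), np.float64(0.03983360645405265))
cup (array([ 0.55276551, -0.18987131, -0.19526891]), np.float64(0.057461324108772915))
plate [ 0.59402423  0.22865775 -0.08192596] 0.0258523791682278 shelf org [0.55772445 0.03096525]
plate [ 0.59358016  0.22892586 -0.0858516 ] 0.15445605787494032 shelf org [0.55650459 0.03137738]
```

View pics/ov.png

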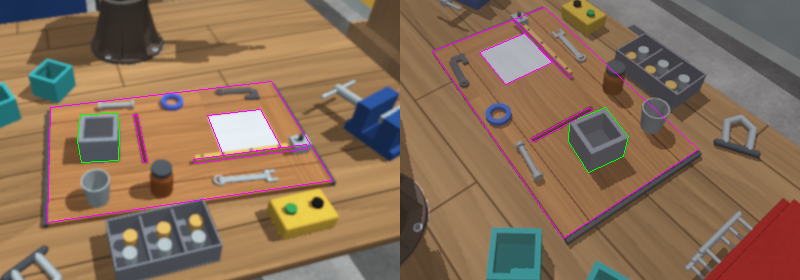

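```bash
cat >> h.py <<'E'
O=np.array([.5572,.0311]); YAW=-.083
RS=np.array([[np.cos(YAW),-np.sin(YAW)],[np.sin(YAW),np.cos(YAW)]])
def S(x,y,tip): return [*(O+RS@[x,y]),.02+tip+.025]   # TCP for tip height above shelf
def toshelf(w): return RS.T@(np.array(w[:2])-O)
def ori(a):  # jaws open along shelf-angle a
    t=a+YAW; X=np.array([np.cos(t),np.sin(t),0]); Y=np.array([0,0,-1.]); return quat(np.column_stack([X,Y,np.cross(X,Y)]))
def F(): return RS.T@np.array(ctrl.observe()["wrist_force"])[:2]
def go(x,y,tip,vel=.15): ctrl.move_l(S(x,y,tip),vel=vel)
def reach(x,y,tip,a):
    best=min((q for q in (ctrl.ik(S(x,y,tip),ori(b)) for b in (a,a+np.pi)) if q is not None),key=lambda q:np.abs(np.array(q)-ctrl.observe()["joints"]).max())
    ctrl.move_j(best)
def st(t=""):
    s=ctrl.observe(); print(t,round(s["time_s"],2),np.round(toshelf(s["tool_pos"]),4),round(s["tool_pos"][2]-.045,4),"F",np.round(F(),2),np.round(s["wrist_force"][2],2),round(s["finger_gap"],3))
E
python3 - <<'E'
from h import *
ctrl.gripper_to(.05)
X=.015
reach(X,-.32,.15,0); st("above")
go(X,-.32,.035); st("down")
go(X,-.24,.035,.08); st("push")
for y in np.arange(-.238,-.215,.002):
    go(X,y,.035,.05); f=F()
    if abs(f[1])>5: break
st("contact")
p=ctrl.capture("side"); q=ctrl.capture("scene")
pm=[(a,cupmask(a,[.545,-.13,.06])) for a in (p,q)]
for a in (pm[:1],pm[1:]): 
    s,e=fit(CUP,a,[.545,-.13,-.08],.02); print(toshelf(s),s[2]-YAW,e)
save(p,"side1")
E
```

```text
above 5.48 [ 0.0153 -0.3194] 0.1501 F [-0.25 -1.09] -0.42 0.05
down 6.4 [ 0.0155 -0.3202] 0.0357 F [0.29 0.54] -0.47 0.05
push 7.55 [ 0.0149 -0.2401] 0.0349 F [-0.12 -1.16] 0.3 0.05
contact 9.3 [ 0.0152 -0.2262] 0.0352 F [ 0.04 -5.32] 1.28 0.05
[ 0.01287973 -0.16171833] -0.021507791034357557 0.4343362472047164
[ 0.01494874 -0.15907143] -0.04086704988941374 0.0479216309240138
```

View pics/side1.png

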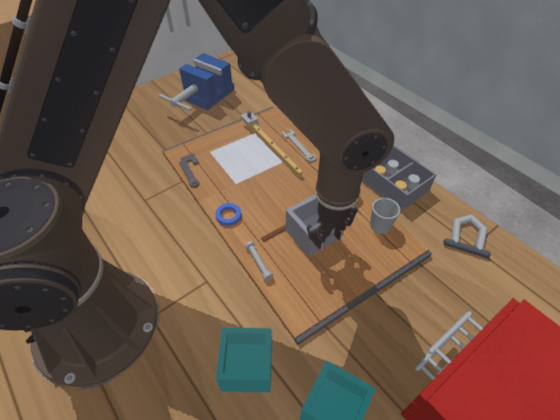

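Run:
```python
from h import *
X=.015
go(X,-.230,.035,.1); go(X,-.230,.07,.15)
for d in range(0,67,6):
    t=np.radians(d); y=-.11-.105*np.cos(t)+.07*np.sin(t)-.011; z=.105*np.sin(t)+.07*np.cos(t)
    go(X,y,z,.1); f=F()
    if d%12==0: st(d)
    if np.abs(f).max()>30: print("high");break
go(X,y-.03,.17,.2); ctrl.pause(.3); st()
reach(X,-.26,.2,0)
p=ctrl.capture("side"); save(p,"side2"); q=ctrl.capture("scene"); save(q,"scene2"); st()
import cv2
cv2.imwrite("pics/c2.png",cv2.cvtColor(np.hstack([cv2.resize(p["frame"][100:300,150:450],(400,267)),cv2.resize(q["frame"][150:350,160:460],(400,267))]),cv2.COLOR_RGB2BGR))
for a in (p,q): print([(round(d["p"],2),toshelf(world(a,d["location"])),world(a,d["location"])[2]) for d in ctrl.spot_in(a,"cup_mid")])
```

```text
0 10.38 [ 0.0146 -0.2255] 0.0693 F [1.93 0.25] 0.47 0.05
12 10.95 [ 0.0152 -0.2094] 0.0904 F [ 0.98 -4.79] 2.29 0.05
24 11.52 [ 0.0152 -0.1888] 0.1065 F [ 1.33 -4.72] 4.4 0.05
36 12.08 [ 0.0151 -0.1651] 0.1181 F [ 0.96 -3.11] 5.61 0.05
48 12.65 [ 0.0149 -0.1394] 0.1246 F [ 0.36 -0.92] 2.67 0.05
60 13.22 [ 0.0149 -0.1127] 0.1257 F [ 0.43 -0.42] -0.38 0.051
 14.22 [ 0.0146 -0.1294] 0.1693 F [-0.13 -0.44] -0.34 0.05
 14.92 [ 0.0148 -0.2592] 0.1996 F [0.1  0.07] 0.3 0.05
[(0.95, array([ 0.00198815, -0.09818275]), np.float64(0.11596333063913777)), (0.93, array([-0.18300988, -0.51731915]), np.float64(0.01215336842817838)), (0.8, array([-0.30689292, -0.35772713]), np.float64(0.0428815826960649))]
[(0.93, array([-0.28151973, -0.36332768]), np.float64(0.052834967952939516)), (0.78, array([-0.17510015, -0.5259642 ]), np.float64(0.05471220952447897)), (0.76, array([ 0.05762668, -0.07719082]), np.float64(0.11989475895315127))]
```

View pics/c2.png

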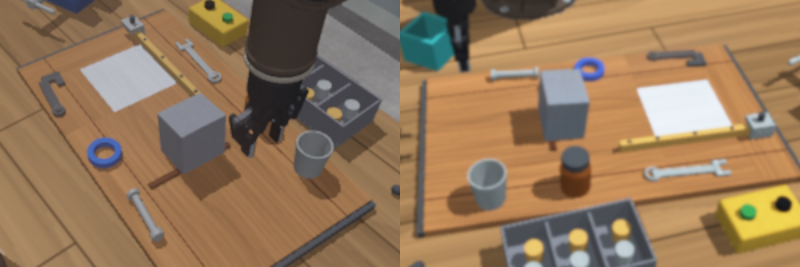

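Run:
```python
from h import *
SB=box(-.0525,.0525,-.0425,.0425,0,.105)
pm=[]
for n in ("side","scene"):
    a=ctrl.capture(n); pm.append((a,cupmask(a,S(.01,-.07,.03)[:3])))
    s,e=fit(SB,pm[-1:],[*S(.01,-.07,0)[:2],YAW],.022); print(n,toshelf(s),s[2]-YAW,e)
s,e=fit(SB,pm,[*S(.01,-.07,0)[:2],YAW],.022); c=toshelf(s); print(c,s[2]-YAW,e)
X,yb=c[0],c[1]-.0425
h=.09; yr=yb+.085
go(X,yb-.04,.14,.2); go(X,yb-.03,h,.15)
y=yb-.02
while y<yb+.01 and abs(F()[1])<2: y+=.002; go(X,y,h,.05)
st("contact"); y0=y+.011; yr=y0+.085
for d in range(0,67,6):
    t=np.radians(d); go(X,yr-.085*np.cos(t)+h*np.sin(t)-.011,.085*np.sin(t)+h*np.cos(t),.1); f=F()
    if d%6==0: st(d)
    if np.abs(f).max()>30: print("high");break
ctrl.pause(.2)
s=ctrl.observe(); y=toshelf(s["tool_pos"])[1]
go(X,y-.04,.18,.2); reach(X,-.2,.2,0)
p=ctrl.capture("side");q=ctrl.capture("scene"); st()
cv2.imwrite("pics/c3.png",cv2.cvtColor(np.hstack([cv2.resize(p["frame"][100:300,150:450],(400,267)),cv2.resize(q["frame"][150:350,160:460],(400,267))]),cv2.COLOR_RGB2BGR))
for a in (p,q):
    s,e=fit(CUP,[(a,cupmask(a,S(.015,.03,.02)))],[*S(.015,.03,0)[:2],YAW],.02); print(toshelf(s),s[2]-YAW,e)
```

```text
side [ 0.01549142 -0.07345966] 0.022456352843387206 0.03231179213857427
scene [ 0.01352404 -0.07181932] 0.01898500135515073 0.07117915659414453
[ 0.01490032 -0.07359797] 0.01746498294514097 0.10947937505871796
contact 18.35 [ 0.0149 -0.1221] 0.09 F [-1.07 -2.15] -0.22 0.05
0 18.6 [ 0.0149 -0.1222] 0.09 F [-0.53 -0.72] 0.41 0.05
6 18.88 [ 0.015 -0.112] 0.0987 F [ 0.46 -3.27] 1.41 0.05
12 19.17 [ 0.015  -0.1015] 0.1058 F [-0.12 -2.9 ] 3.05 0.05
18 19.45 [ 0.015  -0.0901] 0.1118 F [-0.31 -2.16] 1.55 0.05
24 19.73 [ 0.0149 -0.0781] 0.1167 F [-0.64 -0.99] 0.61 0.05
30 20.02 [ 0.0149 -0.0656] 0.1204 F [ 0.42 -0.04] -0.5 0.05
36 20.3 [ 0.0149 -0.0528] 0.1227 F [ 0.11 -0.31] -1.01 0.05
42 20.58 [ 0.0149 -0.0397] 0.1237 F [-0.81  0.75] 0.28 0.05
48 20.87 [ 0.0149 -0.0267] 0.1234 F [ 0.22 -0.4 ] 0.27 0.05
54 21.15 [ 0.0148 -0.0138] 0.1216 F [0.01 0.8 ] 0.29 0.05
60 21.43 [ 0.0148 -0.0013] 0.1185 F [0.52 0.03] -0.64 0.05
66 21.72 [0.0147 0.011 ] 0.114 F [-0.64 -0.27] 0.23 0.05
 23.27 [ 0.0147 -0.1989] 0.1993 F [0.09 0.26] -0.44 0.05
[0.01493138 0.01567292] -0.005615021509938881 0.033781329458772213
[0.01558836 0.01798834] -0.024519511536142027 0.034965034965035
```

View pics/c3.png

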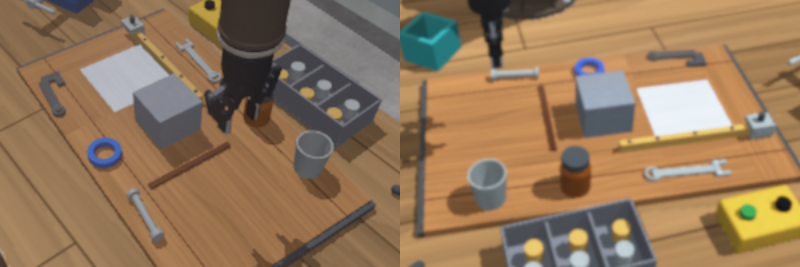

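Run:
```python
from h import *
X=.015
go(X,-.072,.13,.25); go(X,-.072,.03,.15); st("down")
go(X,-.05,.03,.1); go(X,.1365,.03,.09); st("pushed")
go(X,.11,.03,.1); go(X,.08,.15,.2)
reach(-.09,.14,.17,np.pi/2); st("turned")
pm=[]
for n in ("side","scene"):
    a=ctrl.capture(n)
    try:
        s,e=fit(CUP,[(a,cupmask(a,S(.015,.2,.02)))],[*S(.015,.2,0)[:2],YAW],.02); print(n,toshelf(s),s[2]-YAW,e)
    except Exception as ex: print(ex)
yc=.2
go(-.09,yc,.17,.2); go(-.09,yc,.03,.15); st("down2")
go(-.055,yc,.03,.12); go(-.02,yc,.03,.07); st("near")
for x in np.arange(-.018,-.002,.001):
    go(x,yc,.03,.05)
    if abs(F()[0])>7: break
st("rail")
```

```text
down 24.93 [ 0.0156 -0.0724] 0.0308 F [1.06 0.48] 0.23 0.05
pushed 27.52 [0.0149 0.1364] 0.03 F [-0.47 -2.85] 1.35 0.05
turned 30.02 [-0.09  0.14] 0.1695 F [0.18 0.39] -0.08 0.05
side [0.01431056 0.19893851] 0.009492170358910021 0.08650176678445232
scene [0.01548093 0.19975848] -0.013049472650917299 0.03426521523998016
down2 31.76 [-0.0895  0.2001] 0.0307 F [ 0.22 -0.71] 0.02 0.05
near 32.85 [-0.02  0.2 ] 0.03 F [0.3  0.27] -0.63 0.05
rail 34.85 [-0.0119  0.1999] 0.0299 F [-9.19  0.9 ] 2.9 0.05
```

Run:
```python
from h import *
for x in (-.0105,-.0095):
    if abs(F()[0])<18: go(x,.2,.03,.03); st("firm")
go(-.05,.2,.03,.1); go(-.09,.2,.17,.2); reach(-.03,-.1,.23,np.pi/2); ctrl.pause(.3); st()
im=[]
for n in ("side","scene"):
    a=ctrl.capture(n); s,e=fit(CUP,[(a,cupmask(a,S(.0525,.2,.02)))],[*S(.0525,.2,0)[:2],YAW],.02); print(n,toshelf(s),s[2]-YAW,e)
    u=proj(a,S(.06,.2,.0)).astype(int); im.append(cv2.resize(a["frame"][u[1]-75:u[1]+75,u[0]-80:u[0]+80],(400,375),interpolation=cv2.INTER_CUBIC))
    for k in ("carriage_mid","hook_mid","ring_mid","pin_mid","tin_mid","jar_mid","spanner_grip"):
        print(k,[np.round(world(a,d["location"]),3).tolist() for d in ctrl.spot_in(a,k)[:1]])
cv2.imwrite("pics/c4.png",cv2.cvtColor(np.hstack(im),cv2.COLOR_RGB2BGR))
```

```text
firm 35.1 [-0.0119  0.1998] 0.0298 F [-12.11   0.49] 3.59 0.05
firm 35.35 [-0.0117  0.1997] 0.0296 F [-16.76   1.19] 5.63 0.05
 38.27 [-0.03   -0.0992] 0.2298 F [ 0.46 -0.63] -0.13 0.05
side [0.04923567 0.20018801] -0.17087455303729165 0.1118538324420677
carriage_mid [[0.692, 0.349, 0.052]]
hook_mid [[0.416, 0.293, 0.027]]
ring_mid [[0.416, 0.048, 0.034]]
pin_mid [[0.391, -0.124, 0.039]]
tin_mid [[0.725, -0.223, 0.072]]
jar_mid [[0.727, -0.076, 0.081]]
spanner_grip [[0.752, 0.091, 0.025]]
scene [0.05313674 0.20250262] 0.006632914511353782 0.14602084320227382
carriage_mid [[0.718, 0.346, 0.057]]
hook_mid [[0.427, 0.297, 0.025]]
ring_mid [[0.426, 0.06, 0.035]]
pin_mid [[0.397, -0.117, 0.038]]
tin_mid [[0.72, -0.229, 0.068]]
jar_mid [[0.719, -0.23, 0.07]]
spanner_grip [[0.761, 0.164, 0.025]]
```

View pics/c4.png

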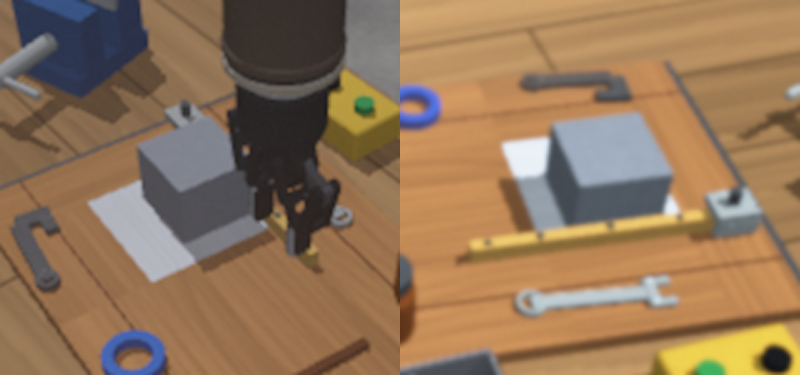

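Run:
```python
from h import *
reach(-.1,-.28,.23,np.pi/2); ctrl.pause(.3); st()
a=ctrl.capture("side"); s,e=fit(CUP,[(a,cupmask(a,S(.0525,.2,.02)))],[*S(.0525,.2,0)[:2],YAW],.02); print(toshelf(s),s[2]-YAW,e)
ok=e<.06 and abs(toshelf(s)[0]-.0525)<.004 and abs(s[2]-YAW)<.04
print(ok)
if ok: ctrl.job_done()
else: save(a,"c5")
```

```text
40.27 [-0.0996 -0.2793] 0.23 F [-1.44 -0.21] 0.12 0.05
[0.05387994 0.19951441] -0.021226411280651253 0.03636888439890318
True
the job is handed in; nothing more can be done
```

I handed the job in at about 40 s on the robot's clock. The cup stands mouth-down on the gauge plate with one side against the brass rail.

**What I did:**
- Squared the cup against the cleat with a two-finger push.
- Tipped it over the cleat onto its side with a high push, then over its rim onto its mouth, short of the plate.
- Slid it along the shelf onto the plate, then across against the rail until the contact force reached about 17 N.

**Last checks:**
- **Position:** with a clear view, the side camera puts the cup at shelf (53.9, 199.5) mm, against the target (52.5, 200) mm. That is within calibration.
- **Squareness:** this camera shows about -0.02 rad of skew. Its repeatability is about that much. The tool also stopped 0.9 mm short of where it should at the rail, within measurement error, so any remaining gap or skew is small but not ruled out.
- **Other things:** the carriage, hook, ring, pin and tin read within about 1 cm of where they started.
- **Robot:** it was touching nothing at the end.

**Checks that disagreed:**
- In the next-to-last look, the arm was hiding part of the cup from the side camera. That fit gave a false skew of -0.17 rad, which the clear view did not show.
- The scene camera's fit in that look gave (53.1, 202.5) mm, with part of the cup hidden by the rail.
- The jar and spanner each got one odd network reading from one camera: the jar was reported at the tin's position, and the spanner was partly hidden by the arm. The other camera placed both where they had been.

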